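Set the stop screw of a tin-lid press

TASK

Set the stop screw of the lid press: with the driver from its holder, and not with the fingers, screw the stop down until it just nips the setting block, so that the block would drag lightly beneath the sprung nose; leave the block pushed home meanwhile and never crush it. Stand the driver back in its holder, then draw the block about 25 mm straight out by its tab to feel the drag, and leave it there, still lightly nipped. Leave the tins and the jar alone.

Things in the scene. Friction and masses are not known exactly. Their poses are not given: they have to be found in the camera images.
- press: Fixed lid press: dark base plate 180 x 120 x 14 mm, grey column behind, grey arm over the guide. Origin on the table below the screw's axis; x runs along the guide to the column (back), z up. Arm: 56 mm wide, z = 68 to 90 mm, from x = -22 mm back to the column (x = 50 to 95 mm). Rails 10 mm above the plate leave the block 1.5 mm play each side.
- screw: Steel stop screw, upright in the arm. Origin: top centre of its head, at first 130 mm above the table, axes as the press's. Turned clockwise from above it sinks 4 mm per radian; turned back it rises; it stays where left. Turning takes about 0.04 N m. Head 41 mm square with two crossing slots along its x and y, 10 mm wide, 13 mm deep, 41 mm long, open at the ends. The nose below turns with it.
- block_tab (a point): Centre of the grip tab of the loose aluminium setting block (0.25 to 0.5 kg). x: along the block to its inner end, z up. Tab 36 mm along x, 16 mm along y, top 20 mm above this point. Block proper 140 x 44 x 28 mm, its top 22 mm and underside 50 mm below this point, on the press's plate. Home at the back stop, as at first (to 3 mm), this point is at x = -75 mm of the press, 64 mm above the table.
- driver_handle (a point): Centre of the handle of the loose torque driver (0.2 kg), upright in its holder. Wooden handle 30 x 30 mm along this point's x and y, 72 mm tall; below it, fixed to it, a collar 60 mm across, underside 44 mm below this point; then the shaft, 18 mm across, with the blade, its tip 110 mm below this point. Shaft and handle are joined by a torsion spring: 0.1 rad of twist per 0.025 N m.
- holder: Fixed black block 90 x 90 x 78 mm with a chamfered square through hole 46 mm wide in which the driver hangs by its collar. Origin: centre of its underside on the table; z up, hole sides along x and y. Driver home: handle centre 122 mm above the table, on the hole's axis to 15 mm; at the start its blade lies along the holder's x, put back, it may stand at any turn.
- moisture_tin_1: Bystander: closed aluminium tin, 64 mm across, 30 mm tall; origin at the centre of its underside.
- moisture_tin_2: Bystander: another such tin.
- jar_2: Bystander: closed plastic sample jar, 61 mm across, 84 mm tall; origin at the centre of its underside.
- nip_point (a point): Point fixed to the press where the screw's axis meets the top of the block (42 mm above the table). The flat nose, 26 mm across, sprung at 5 N per mm, starts 3 to 11 mm above it, unknown each time: feel for contact (the turning moment grows by some 0.009 N m per N of nip) seen as driver twist, or try the block. Just dragging is a nip of about 2 to 9 N; 25 N is crushing.
- driver_tip (a point): Centre of the blade's tip at the foot of the driver's shaft, on the handle's axis; axes turn with the shaft, in line with the handle's when unloaded, so the twist between the two shows the turning moment. Flat blade 36 mm wide along x, 6 mm thick along y (3 mm in the last 6 mm), 18 mm high.
Not all that is in view belongs to the job. What is shaped like the part that bears driver_handle but blue is not meant.

How it is judged:
By the outcome, as a careful person would: the job done as asked, in the order asked, and still so for the second after the job is handed in, with the robot touching nothing.
It also fails if it takes over 72 s, if anything falls off the work surface, if the arm or the gripper's body presses on something with over 40 N, if the wrist force passes 120 N, or if a joint passes its speed limit or range.

ROBOT

A 7-joint arm with a two-finger parallel gripper is mounted at the origin on a cart in front of the work surface, level with it; the furniture and walls round the work are solid. World frame = base frame: x ahead of the robot, y to its left, z up, the work surface at z = 0. Lengths are in mm, angles in rad, forces in N, time in s.
With the tool pointing down it reaches from about 400 to 875 mm from the base axis. Payload 19.3 kg.
Tool frame: the origin (TCP) lies at the very end of the fingers, on their centre line; the grasp point (between the pads) lies 19 mm behind it (grip_point_offset is the z of the grasp point in the tool frame, in mm); z points along the fingers, x is the direction in which the jaws open and shut, and the axes are right-handed (so a half turn about z gives the same grasp; the last joint's range is limited). The gripper opens to 85 mm and grips with 20 to 120 N. Pads are 22 mm wide; open, the fingers measure 114 mm over their backs; the gripper's body (76 mm by 85 mm) begins 54 mm behind the grasp point. The pads swing forward as they close: fully open they stand 13 mm farther back than shut.
Start: joints at [-1.171, 0.521, -0.036, 1.599, 0.021, 1.021, -0.113], TCP at [282.959, 557.269, 231.291] pointing down, gripper open.
Joint ranges: [-2.91, 2.91], [-0.3, 2.13], [-1.5, 1.42], [0.17, 2.43], [-1.26, 4.41], [0.16, 1.93], [-2.52, 2.52]. Speed limits (rad/s): [1.89, 1.89, 2.39, 2.39, 3.01, 3.01, 3.01].

INTERFACE

Orientations are given as a 3x3 rotation matrix whose columns are the frame's x, y, z axes.
In Python, from workcell import movep, movel, goto_joints, open_gripper, clamp, wait, inverse_kinematics, read_state, camera, PlanningError, finish_job, grip_point_offset gives the robot as it stands. Calls block until the motion is done:
- movep(position, orientation): joint-space move of the TCP to a pose.
- movel(position, frame=None, max_speed=150, guard=None): straight line of the TCP; frame=None keeps the orientation; max_speed is the mean speed in mm/s. With guard (N) it stops when the force on the tool has changed by that much, and returns True; else False.
- goto_joints(angles): joint-space move.
- open_gripper() and clamp(): open the fingers fully, or close them until they stop; the grip force is fixed at half the most.
- wait(seconds).
- inverse_kinematics(position, orientation): joint angles nearest the present ones, or None.
- read_state(): the state.
- camera(name): name is "scene" or "side" or "wrist"; returns a dict with "image" (480x640x3 uint8, blue, green, red), "range_z" (480x640 float32, mm along the optical axis (not along the pixel's ray), 0 where there is no reading), "fx", "fy", "cx", "cy" (pixels), "cam_to_world" (4x4, takes a point from camera to world coordinates). Camera axes: x right, y up, looking along -z (the intrinsics and any distortion apply to the point x, -y, -z); pixel columns grow to the right and rows downward; lengths in mm; the calibration is good to about 2 mm. A picture is of the moment at which its call begins.
A pose or a line that the arm cannot do raises PlanningError and nothing moves.
- finish_job(): hands the job in, once; it reports no verdict.
The state is a dict: "time": time; "qpos": joint angles; "qvel": joint speeds; "joint_efforts": joint torques, N m; "eef_pos": TCP position; "tool_rot": TCP orientation; "ft_force": force on the tool from outside, world axes, zero at the start; "torque": the same for the moment, N m; "finger_gap": finger opening in mm.
Only numpy, scipy, OpenCV 4.12 (cv2) and the standard library are available. Lean on these libraries where they do the work, as an engineer would, in place of code of your own. Each camera call takes 0.05 s, during which the arm holds its last target. There are 200 camera calls.

## Working session

There is one attempt and no reset: what is moved stays moved. The work goes in short steps, each a Python script; the robot and the scene stay as the last script left them, time stands still between calls to the robot, and variables do not carry over. Pictures are saved under pics/ and viewed, about 8 in all and at most 12, crops included, and the job is handed in when it is done.

```bash
ls; mkdir -p pics; cat > h.py <<'E'
import numpy as np, cv2
from workcell import *
def px2w(c,u,v,z=None):
    """pixel -> world; by depth, or on plane z"""
    M=c["cam_to_world"]; d=np.array([(u-c["cx"])/c["fx"],-(v-c["cy"])/c["fy"],-1.])
    if z is None: return M[:3,:3]@(d*c["range_z"][int(round(v)),int(round(u))])+M[:3,3]
    r=M[:3,:3]@d; return M[:3,3]+r*(z-M[2,3])/r[2]
def w2px(c,p):
    M=c["cam_to_world"]; q=M[:3,:3].T@(np.asarray(p,float)-M[:3,3]); return c["cx"]+c["fx"]*q[0]/-q[2], c["cy"]-c["fy"]*q[1]/-q[2]
def R(a): # tool down, jaw axis x at angle a
    c,s=np.cos(a),np.sin(a); return np.array([[c,s,0],[s,-c,0],[0,0,-1.]])
E
python3 - <<'E'
from h import *
import pickle
for n in("scene","side"):
    c=camera(n); pickle.dump(c,open(n+".pkl","wb")); cv2.imwrite(f"pics/{n}1.png",c["image"]); print(n,c["fx"],c["cam_to_world"].round(2).tolist(),[k for k in c])
s=read_state();print(s["time"],s["tool_rot"],s["finger_gap"],grip_point_offset)
E
```

```text
pics
scene 610.1119643664504 [[-0.64, 0.4, -0.66, -187.07], [-0.77, -0.33, 0.55, 540.4], [0.0, 0.86, 0.52, 678.3], [0.0, 0.0, 0.0, 1.0]] ['image', 'range_z', 'fx', 'fy', 'cx', 'cy', 'cam_to_world']
side 490.1580204629286 [[0.66, 0.66, -0.35, 204.01], [-0.75, 0.58, -0.32, -374.92], [-0.0, 0.47, 0.88, 919.33], [0.0, 0.0, 0.0, 1.0]] ['image', 'range_z', 'fx', 'fy', 'cx', 'cy', 'cam_to_world']
0.1 [[ 4.52737170e-01  8.91643931e-01 -3.95509374e-04]
 [ 8.91643424e-01 -4.52737335e-01 -9.53795852e-04]
 [-1.02950814e-03  7.91655022e-05 -9.99999467e-01]] 85.33046250463958 -18.700000000000003
```

View pics/scene1.png

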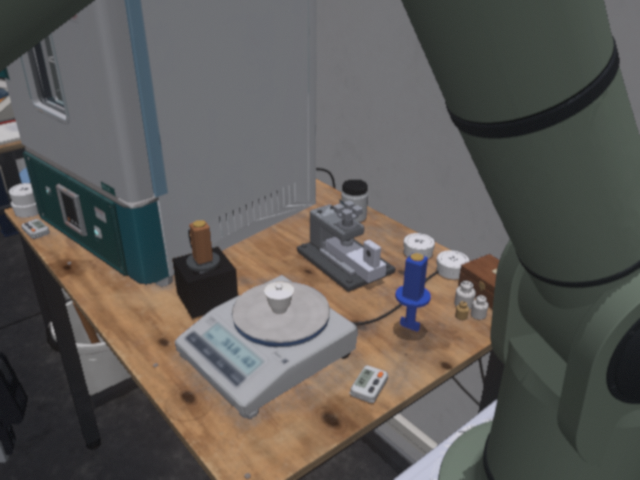

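View pics/side1.png

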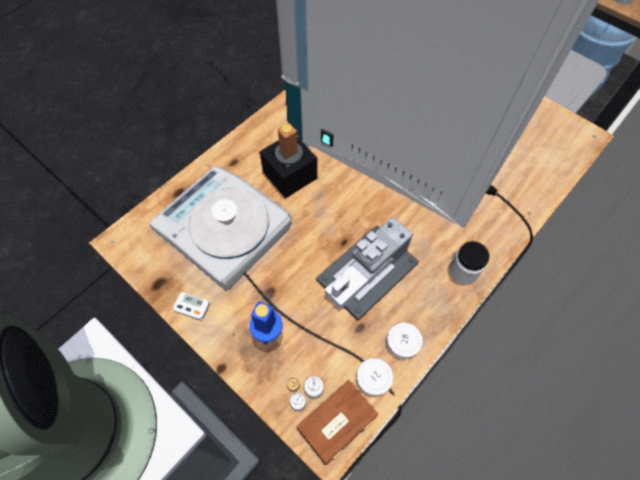

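```bash
python3 - <<'E'
from h import *
import pickle
c=pickle.load(open("side.pkl","rb"));d=pickle.load(open("scene.pkl","rb"))
a=cv2.resize(c["image"][200:320,310:430],None,fx=5,fy=5,interpolation=2)[:, :]
b=cv2.resize(c["image"][110:200,250:330],None,fx=2.5,fy=2.5,interpolation=2)
e=cv2.resize(d["image"][210:320,160:250],None,fx=2.2,fy=2.2,interpolation=2)
m=np.zeros((600,800,3),np.uint8);m[:,:600]=a;m[:b.shape[0],600:600+b.shape[1]]=b;m[300:300+e.shape[0],600:600+e.shape[1]]=e
cv2.imwrite("pics/crop1.png",m)
for n,u,v in[("drvtop",287,128),("holder L",262,150),("h front",291,170),("screw",375,245),("tab",342,283),("tin",404,340),("jar",473,256),("ovencorner",460,222),("oven side",310,120)]:
    print(n,px2w(c,u,v).round(0))
print("scene drv",px2w(d,200,225).round(0),px2w(d,345,210).round(0))
E
```

```text
drvtop [651.  99. 162.]
holder L [619. 149.  80.]
h front [622.  67.  79.]
screw [ 582. -183.  117.]
tab [ 496. -179.   85.]
tin [ 505. -325.   28.]
jar [ 700. -329.   88.]
ovencorner [ 779. -263.   36.]
oven side [732. 112. 107.]
scene drv [643. 102. 160.] [ 565. -166.  130.]
```

View pics/crop1.png

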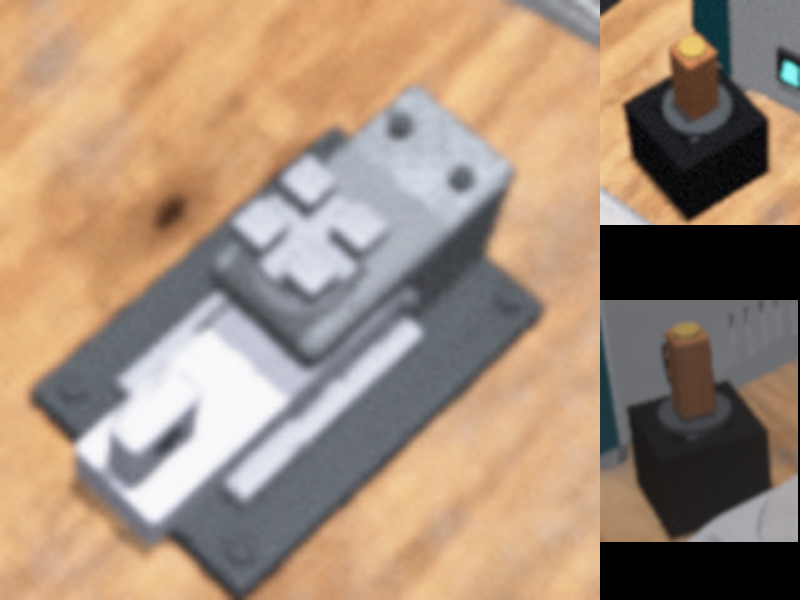

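```bash
cat >> h.py <<'E'
def cloud(c):
    v,u=np.nonzero(c["range_z"]>0); d=c["range_z"][v,u]; M=c["cam_to_world"]
    P=np.stack([(u-c["cx"])/c["fx"]*d,-(v-c["cy"])/c["fy"]*d,-d],1)@M[:3,:3].T+M[:3,3]
    return P,c["image"][v,u]
def rect(P,xy,r,z0,z1):
    k=(np.hypot(P[:,0]-xy[0],P[:,1]-xy[1])<r)&(P[:,2]>z0)&(P[:,2]<z1)
    if k.sum()<8: return None
    return k.sum(),[np.round(q,1) for q in cv2.minAreaRect(P[k,:2].astype(np.float32))]
E
python3 - <<'E'
from h import *
import pickle
for n in("side","scene"):
    P,_=cloud(pickle.load(open(n+".pkl","rb")));print(n)
    print("holder",rect(P,(645,100),75,73,83)); print("drv top",rect(P,(650,100),40,150,166))
    print("head",rect(P,(578,-175),45,125,136)); print("arm",rect(P,(600,-165),80,85,95)); print("tab",rect(P,(496,-179),30,79,92)); 
    print("block",rect(P,(510,-190),60,38,46));print("press plate",rect(P,(575,-175),120,11,18))
    k=(P[:,2]>90)&(P[:,0]>690)&(P[:,0]<900)&(abs(P[:,1]-60)<150);print("oven",[ (y,P[k&(abs(P[:,1]-y)<10),0].min().round()) for y in range(-60,180,40) if (k&(abs(P[:,1]-y)<10)).any()])
E
```

```text
side
holder (np.int64(845), [array([648.3, 102.1]), array([92.9, 92.4]), np.float64(77.2)])
drv top (np.int64(198), [array([648.7, 101.3]), array([32. , 28.4]), np.float64(78.6)])
head (np.int64(298), [array([ 572.8, -180. ]), array([41.2, 41.7]), np.float64(84.1)])
arm (np.int64(1069), [array([ 608.7, -183.5]), array([ 56.4, 117.6]), np.float64(86.1)])
tab (np.int64(163), [array([ 495.9, -173.2]), array([16.7, 35.5]), np.float64(85.0)])
block (np.int64(680), [array([ 522. , -175.6]), array([44.5, 91.3]), np.float64(84.6)])
press plate (np.int64(1731), [array([ 572.1, -179.7]), array([120.1, 190.2]), np.float64(85.1)])
oven [(-60, np.float64(749.0)), (-20, np.float64(743.0)), (20, np.float64(739.0)), (60, np.float64(729.0)), (100, np.float64(729.0)), (140, np.float64(723.0))]
scene
holder (np.int64(942), [array([648. , 100.4]), array([91.3, 95.5]), np.float64(78.6)])
drv top (np.int64(212), [array([648.3, 100.8]), array([30.3, 31.7]), np.float64(77.0)])
head (np.int64(195), [array([ 571.5, -180.8]), array([42.9, 44.7]), np.float64(82.8)])
arm (np.int64(654), [array([ 608.4, -183.1]), array([ 56.8, 121.2]), np.float64(85.8)])
tab (np.int64(112), [array([ 495.7, -173.9]), array([17.4, 38.1]), np.float64(82.7)])
block (np.int64(450), [array([ 523. , -176.1]), array([47.2, 95.1]), np.float64(84.4)])
press plate (np.int64(967), [array([ 572.7, -180.4]), array([122.9, 194.9]), np.float64(85.3)])
oven [(-60, np.float64(746.0)), (-20, np.float64(742.0)), (20, np.float64(736.0)), (60, np.float64(731.0)), (100, np.float64(726.0)), (140, np.float64(722.0))]
```

```bash
python3 - <<'E'
from h import *
d=np.deg2rad
for p,a in(((648.5,101,200),77.7),((648.5,101,108),77.7),((648.5,101,250),77.7),((572.5,-180.3,230),85),((572.5,-180.3,200),85-150),((495.8,-173.5,60),85),((495.8,-173.5,60),-95),((470,-171,60),85)):
    q=inverse_kinematics(p,R(d(a)));print(p,a,None if q is None else np.round(q,2))
t=[];
for i in range(10):
    wait(0.02);s=read_state();t.append(np.r_[s["ft_force"],s["torque"]])
print(np.mean(t,0).round(3),np.std(t,0).round(4),s["time"])
E
```

```text
(648.5, 101, 200) 77.7 [-0.28  0.6   0.06  1.54 -0.04  0.99  1.14]
(648.5, 101, 108) 77.7 [-0.25  0.71  0.02  1.61 -0.01  0.82  1.12]
(648.5, 101, 250) 77.7 [-0.3   0.56  0.08  1.49 -0.05  1.09  1.15]
(572.5, -180.3, 230) 85 [-0.07  0.51  0.41  1.69 -0.24  0.99  1.9 ]
(572.5, -180.3, 200) -65 [-0.26  0.63  0.72  1.73 -0.48  0.97 -0.5 ]
(495.8, -173.5, 60) 85 [ 0.18  0.62  0.05  1.99 -0.06  0.53  1.77]
(495.8, -173.5, 60) -95 [-0.14  0.7   0.51  2.01 -0.6   0.59 -0.88]
(470, -171, 60) 85 [ 0.19  0.6   0.05  2.05 -0.06  0.49  1.77]
[-0.048 -0.05   0.062 -0.006 -0.013 -0.005] [0.3815 0.4578 0.5229 0.0386 0.0236 0.0178] 0.2667
```

```bash
cat >> h.py <<'E'
def ft(n=15):
    t=[]
    for i in range(n):
        wait(0.01); s=read_state(); t.append(np.r_[s["ft_force"],s["torque"]])
    return np.mean(t,0)
d2=np.deg2rad
E
python3 - <<'E'
from h import *
import pickle
movep((648.5,101,215),R(d2(77.7)))
print(movel((648.5,101,108),max_speed=120,guard=15)); s=read_state(); print(s["eef_pos"],s["time"])
clamp(); print(read_state()["finger_gap"],ft().round(3))
print(movel((648.5,101,250),max_speed=120)); 
s=read_state(); print(s["eef_pos"],s["finger_gap"],s["time"],ft().round(3))
for n in("side","scene"):
    c=camera(n); pickle.dump(c,open(n+"2.pkl","wb")); P,_=cloud(c)
    print(n,[rect(P,(648.5,101),45,a,b) for a,b in((140,154),(155,172),(173,205),(206,222))])
    u,v=map(int,w2px(c,(648.5,101,190))); cv2.imwrite(f"pics/{n}2.png",cv2.resize(c["image"][v-60:v+60,u-60:u+60],None,fx=3.3,fy=3.3,interpolation=2))
cv2.imwrite("pics/drv2.png",np.hstack([cv2.imread("pics/side2.png"),cv2.imread("pics/scene2.png")]))
E
```

```text
False
[648.93426408 101.09333472 108.74973769] 3.4083
29.337230106381515 [-1.428  0.02   5.737 -0.169  0.328 -0.027]
False
[648.17503409 100.96303206 249.17742329] 29.04836070815127 5.4167 [ 7.100e-02  1.300e-02 -2.125e+00  1.200e-02 -1.000e-03 -3.000e-03]
side [(np.int64(11), [array([651.3, 100.8]), array([ 2.2, 28.9]), np.float64(75.8)]), (np.int64(76), [array([648.5,  98.7]), array([11.7, 35.9]), np.float64(75.9)]), (np.int64(71), [array([646.6,  97. ]), array([11.3, 18. ]), np.float64(53.4)]), (np.int64(24), [array([638.5,  88.1]), array([24.7, 58.4]), np.float64(49.3)])]
scene [None, (np.int64(67), [array([644.9, 100.7]), array([28.6, 14.5]), np.float64(3.5)]), (np.int64(178), [array([644.8, 101.8]), array([17.6, 12.1]), np.float64(64.2)]), (np.int64(59), [array([635.9, 108.3]), array([54.8, 28.2]), np.float64(49.7)])]
```

View pics/drv2.png

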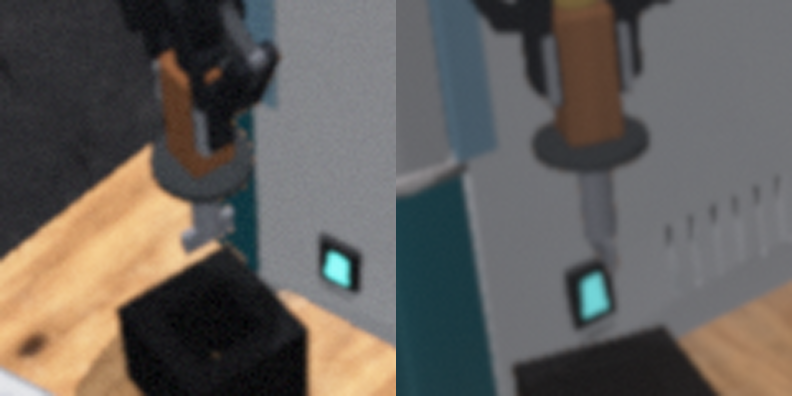

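```bash
python3 - <<'E'
from h import *
import pickle
X=(572.5,-180.3)
movep((*X,250),R(d2(85)));wait(.2)
s=read_state(); print(s["eef_pos"],np.rad2deg(np.arctan2(s["tool_rot"][1][0],s["tool_rot"][0][0])),s["qpos"][6],s["time"]); print(ft(20).round(3))
ims=[]
for n in("side","scene"):
    c=camera(n); pickle.dump(c,open(n+"3.pkl","wb")); P,_=cloud(c)
    print(n,[rect(P,X,45,a,b) for a,b in((124,136),(148,153),(155,172))])
    u,v=map(int,w2px(c,(*X,150))); ims.append(cv2.resize(c["image"][v-50:v+50,u-50:u+50],None,fx=4,fy=4,interpolation=2))
cv2.imwrite("pics/over3.png",np.hstack(ims))
E
```

```text
[ 573.00366819 -179.07593923  249.84381546] 85.09819535503338 1.726935319607253 6.9667
[-8.10e-02 -1.82e-01 -2.10e+00 -1.10e-02  2.00e-03  0.00e+00]
side [(np.int64(252), [array([ 572.5, -179.4]), array([41.7, 41.6]), np.float64(85.5)]), None, (np.int64(39), [array([ 566.2, -181. ]), array([ 7.6, 23.1]), np.float64(67.0)])]
scene [(np.int64(216), [array([ 572.1, -180.5]), array([45.6, 44.8]), np.float64(87.2)]), None, (np.int64(92), [array([ 573.1, -177.8]), array([36.7, 13.1]), np.float64(5.6)])]
```

View pics/over3.png

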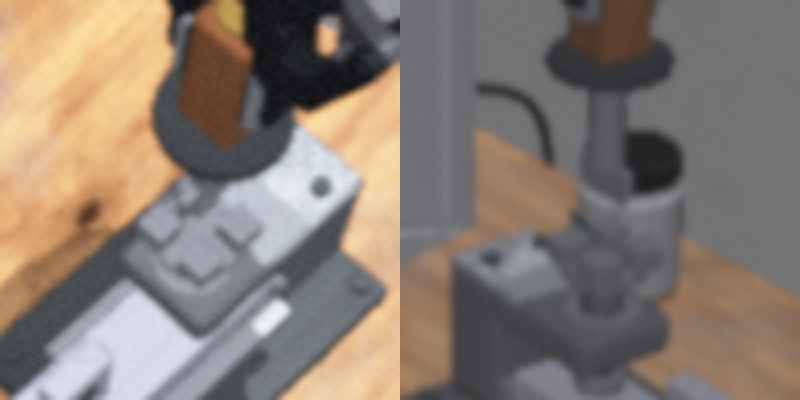

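```bash
python3 - <<'E'
from h import *
X=np.array((572.5,-180.1))
movel((*X,232),max_speed=80); wait(.15); s=read_state(); e=s["eef_pos"]; print(e)
off=np.r_[X,232]-e; print(off)
g=movel(np.r_[X,216]+off,max_speed=40,guard=6); s=read_state(); print(g,s["eef_pos"],s["time"],ft(20).round(3))
E
```

```text
[ 572.67212962 -180.18760585  232.31752704]
[-0.17212962  0.08760585 -0.31752704]
False [ 572.29998589 -179.98944532  215.54739526] 8.3167 [-1.040e-01  1.020e-01 -1.683e+00 -1.000e-03  3.000e-03  6.000e-03]
```

```bash
cat >> h.py <<'E'
def turn(phi,X=(572.5,-180.1),z0=216.,lag=.3,v=3):
    """driver turned clockwise phi from the start, sinking with the screw"""
    movel((X[0],X[1],z0-4*max(0,phi-lag)),R(d2(85)-phi),max_speed=v)
E
python3 - <<'E'
from h import *
b=0.003; phi=0
while phi<2.6:
    phi+=.2; turn(phi); f=ft(16); s=read_state(); print(round(phi,2),(s["eef_pos"]).round(1),"F",f[:3].round(1),"Mz",round(f[5]-b,4),round(s["time"],2))
    if f[5]-b>.062 or f[2]>8: break
E
```

```text
0.2 [ 572.5 -180.1  216.1] F [-0.2 -0.2 -1.5] Mz 0.0122 8.97
0.4 [ 572.6 -180.   215.6] F [ 0.5  1.1 -1.8] Mz 0.0318 9.45
0.6 [ 572.5 -180.1  214.8] F [ 1.2  1.9 -1.7] Mz 0.041 10.0
0.8 [ 572.4 -180.1  214. ] F [ 1.3  2.1 -2.2] Mz 0.0453 10.55
1.0 [ 572.5 -180.1  213.2] F [ 1.   2.6 -2.5] Mz 0.0421 11.1
1.2 [ 572.5 -180.1  212.4] F [ 1.6  2.6 -2.5] Mz 0.0481 11.65
1.4 [ 572.5 -180.1  211.6] F [ 2.2  2.  -2.5] Mz 0.0463 12.2
1.6 [ 572.6 -180.2  210.9] F [ 2.7  2.1 -1.6] Mz 0.0616 12.75
1.8 [ 572.6 -180.2  210.1] F [ 4.   1.  -0.2] Mz 0.0681 13.3
```

```bash
python3 - <<'E'
from h import *
b=0.003
for phi in(1.9,2.0):
    turn(phi,z0=216.8); f=ft(25); s=read_state(); print(round(phi,2),s["eef_pos"].round(1),"F",f[:3].round(1),"Mz",round(f[5]-b,4),round(s["time"],2))
E
```

```text
1.9 [ 572.5 -180.2  210.4] F [ 4.9  0.1 -3.2] Mz 0.0811 13.79
2.0 [ 572.6 -180.2  210.1] F [ 5.2 -0.3 -2.3] Mz 0.0955 14.28
```

```bash
python3 - <<'E'
from h import *
import pickle
b=0.003
p=2.0
for phi in(1.8,1.62,1.55):
    movel((572.5,-180.1,210.2),R(d2(85)-phi),max_speed=3); f=ft(12); s=read_state(); print(phi,"F",f[:3].round(1),"Mz",round(f[5]-b,4),round(s["time"],2))
    if f[5]-b<.012: break
g=movel((572.5,-180.1,250),max_speed=60,guard=8); s=read_state(); print(g,s["eef_pos"],s["qpos"].round(2),s["time"],ft().round(2))
P,_=cloud(camera("side")); print("head",rect(P,(572.5,-180),45,118,129)); print(rect(P,(495.8,-173.5),30,79,92))
k=(np.hypot(P[:,0]-572.5,P[:,1]+180)<25)&(P[:,2]>112)&(P[:,2]<132); print(np.median(P[k,2]))
for a in(85,77.7-90,77.7,77.7-180): q=inverse_kinematics((648.5,101,250),R(d2(a))); print(a,None if q is None else q.round(2))
E
```

```text
1.8 F [ 2.9  0.7 -2. ] Mz 0.0267 14.73
1.62 F [ 0.1  0.1 -2.1] Mz -0.0107 15.17
False [ 572.38363201 -180.00234541  249.76158027] [-0.14  0.51  0.51  1.67 -0.28  1.04  0.32] 15.9833 [ 0.15 -0.28 -1.93  0.    0.01  0.01]
head (np.int64(252), [array([ 572.6, -179.8]), array([41.5, 41.4]), np.float64(83.4)])
(np.int64(158), [array([ 496.3, -173.7]), array([16.2, 35.4]), np.float64(87.7)])
121.95215307543936
85 [-0.29  0.56  0.08  1.49 -0.05  1.09  1.28]
-12.299999999999997 [-0.55  0.61  0.5   1.51 -0.31  1.11 -0.21]
77.7 [-0.32  0.56  0.11  1.49 -0.07  1.09  1.17]
-102.3 [-0.76  0.73  0.9   1.52 -0.6   1.19 -1.54]
```

```bash
python3 - <<'E'
from h import *
import pickle
movep((648.5,101,250),R(d2(77.7)))
movel((648.5,101,182),max_speed=100); wait(.1); e=read_state()["eef_pos"]; print(e)
g=movel((648.5,101,108.3),max_speed=70,guard=8); s=read_state(); print(g,s["eef_pos"],s["time"],ft().round(2))
P,_=cloud(pickle.load(open("side3.pkl","rb")))
k=(np.hypot(P[:,0]-572.5,P[:,1]+180)<25)&(P[:,2]>112)&(P[:,2]<140); print("head z before",np.median(P[k,2]))
E
```

```text
[648.88826157 101.01959702 182.80296113]
True [648.0766154  100.94642649 108.31039581] 19.225 [-2.07  0.12  8.01 -0.15  0.31  0.  ]
head z before 126.23786373680758
```

```bash
python3 - <<'E'
from h import *
open_gripper(); movel((648.5,101,225),max_speed=130); s=read_state(); print(s["eef_pos"],s["time"],ft(8).round(2))
movep((495.8,-173.6,220),R(d2(85))); s=read_state(); print(s["eef_pos"],s["qpos"].round(2),s["time"])
ims=[]
c=camera("side"); P,_=cloud(c)
print("drv",rect(P,(648,101),40,150,166),"tab",rect(P,(495.8,-173.5),30,79,92),"block",rect(P,(510,-175),60,38,46))
w=camera("wrist"); 
cv2.imwrite("pics/ret4.png",np.hstack([cv2.resize(c["image"][100:340,220:460],(480,480),interpolation=2),cv2.resize(w["image"],(320,480)[::1])]))
E
```

```text
[648.08617771 100.93916975 224.11877495] 20.9917 [-0.   -0.18 -0.46 -0.   -0.01 -0.01]
[ 496.68014325 -172.57717759  219.95100031] [ 0.13  0.38  0.12  1.88 -0.06  0.89  1.76] 22.2583
drv None tab (np.int64(161), [array([ 496.1, -173.2]), array([16.8, 34.7]), np.float64(85.1)]) block (np.int64(682), [array([ 521.1, -175.6]), array([44.9, 89.8]), np.float64(84.7)])
```

View pics/ret4.png

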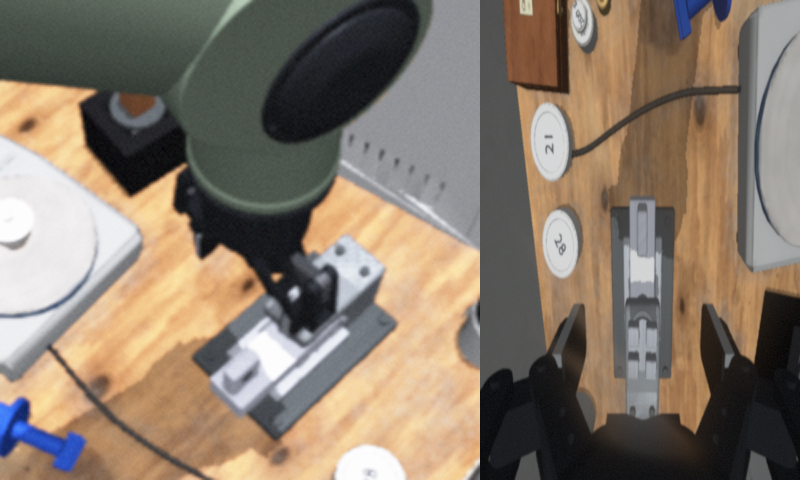

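```bash
python3 - <<'E'
from h import *
u=np.array([np.cos(d2(-5)),np.sin(d2(-5)),0]); S=np.array([572.5,-180.1,0])
T=S-78.5*u; t=lambda x,z: S+x*u+[0,0,z]
movel(t(-78.5,110),max_speed=120); wait(.15); e=read_state()["eef_pos"]; off=t(-78.5,110)-e; print("off",off.round(2))
g=movel(t(-78.5,51)+off,max_speed=60,guard=10); s=read_state(); print(g,s["eef_pos"].round(1),s["time"]); b=ft(12)
clamp(); f=ft(12); s=read_state(); print("gap",s["finger_gap"],"dF",(f-b)[:3].round(2),s["eef_pos"].round(2))
p0=s["eef_pos"]; 
for d in(4,10,16,25):
    movel(p0-d*u,max_speed=25); f2=ft(10)-b; s=read_state(); print(d,"moved",((s["eef_pos"]-p0)@u).round(2),"drag along x",(f2[:3]@u).round(2),"F",f2[:3].round(2),round(s["time"],2))
c=camera("side"); cv2.imwrite("pics/pull5.png",c["image"])
E
```

```text
off [-0.34  0.1  -0.62]
False [ 494.2 -173.2   50.7] 24.7167
gap 15.252920651958162 dF [-1.57  0.16  5.33] [ 493.98 -173.22   50.51]
4 moved -3.81 drag along x 2.93 F [ 2.85 -1.05 -1.37] 25.95
10 moved -10.0 drag along x 2.27 F [ 2.28 -0.02 -0.06] 26.43
16 moved -16.01 drag along x 1.93 F [ 1.93 -0.08  0.06] 26.9
25 moved -25.04 drag along x 2.04 F [ 2.05 -0.02  0.73] 27.49
```

View pics/pull5.png

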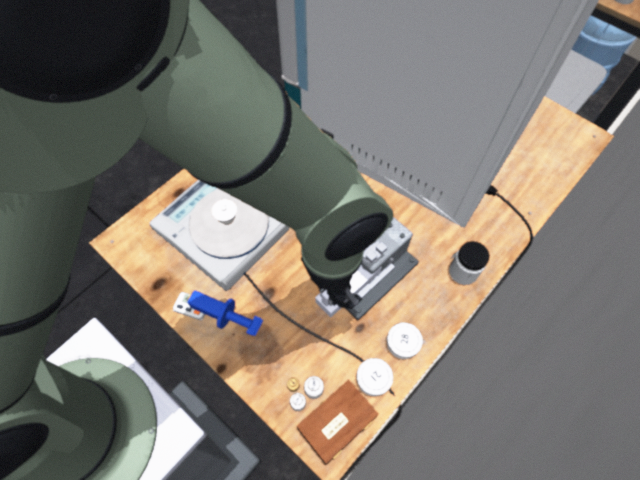

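```bash
python3 - <<'E'
from h import *
import pickle
e=read_state()["eef_pos"]; open_gripper(); movel(e+[0,0,170],max_speed=120)
goto_joints([-1.171,.521,-.036,1.599,.021,1.021,-.113]); wait(.2); s=read_state(); print(s["eef_pos"],s["time"])
u=np.array([np.cos(d2(-5)),np.sin(d2(-5))])
for n in("side","scene"):
    c=camera(n); P,_=cloud(c)
    r=rect(P,(470,-171),30,79,92); print(n,"tab",r,"press xy",((r[1][0]-[572.5,-180.1])@u).round(1),((r[1][0]-[572.5,-180.1])@[-u[1],u[0]]).round(1) )
    print("head",rect(P,(572.5,-180),45,116,130),"drv",rect(P,(648,101),40,150,166)); cv2.imwrite(f"pics/{n}6.png",c["image"])
for f in("side","scene"):
  for i in("","2","3"):
    im=pickle.load(open(f+i+".pkl","rb"))["image"].astype(int); m=(im[...,0]>120)&(im[...,2]<70)&(im[...,1]<110); v,x=np.nonzero(m); print(f,i,len(v),x.mean().round() if len(v) else 0,v.mean().round() if len(v) else 0)
a=cv2.imread("pics/side6.png"); b=cv2.imread("pics/scene6.png")
cv2.imwrite("pics/fin6.png",np.hstack([a[100:400,130:530],cv2.resize(b[180:330,150:350],(400,300),interpolation=2)]))
E
```

```text
[283.74554246 557.20653851 231.75294331] 32.65
side tab (np.int64(163), [array([ 471.5, -170.3]), array([16.4, 35.3]), np.float64(87.4)]) press xy -101.5 1.0
head (np.int64(327), [array([ 572.8, -180.1]), array([41.2, 42.5]), np.float64(84.1)]) drv (np.int64(206), [array([647.8,  99.4]), array([30.4, 29.7]), np.float64(80.1)])
scene tab (np.int64(116), [array([ 471.3, -170.8]), array([18.9, 37.6]), np.float64(88.6)]) press xy -101.6 0.4
head (np.int64(252), [array([ 572.2, -180.6]), array([44.7, 43.7]), np.float64(84.2)]) drv (np.int64(207), [array([647.5,  99.9]), array([30.8, 31.4]), np.float64(73.8)])
side  250 265.0 324.0
side 2 432 222.0 313.0
side 3 605 234.0 318.0
scene  359 413.0 290.0
scene 2 820 385.0 342.0
scene 3 585 377.0 350.0
```

View pics/fin6.png

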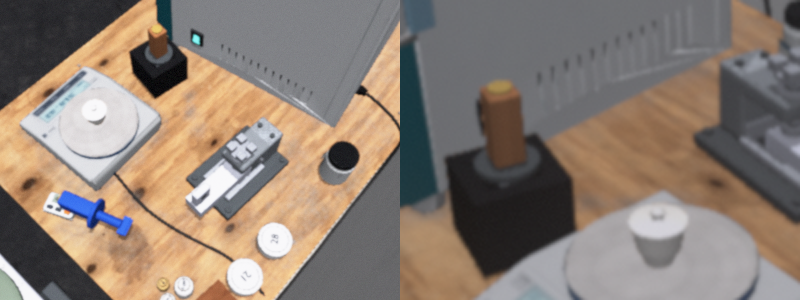

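```bash
python3 -c "
from h import *
finish_job(); print(read_state()['time'])"
```

```text
the job is handed in; nothing more can be done
the job is handed in; nothing more can be done
```

The stop screw is set, the driver is back in its holder, and the block is drawn out about 25 mm and still lightly nipped. I handed the job in at about 33 s on the robot clock.

- **Setting the screw:** I used the wooden driver, not the blue look-alike. The turning moment ran level at about 0.044 N m, started to rise at about 1.5 rad of handle turn, and I stopped at 0.096 N m. That puts the nip at roughly 5 to 6 N, well short of crushing. I unwound the spring before lifting the blade out, and the block was still home afterwards.
- **Drag:** The block moved 25.0 mm straight out by its tab with a steady drag of about 2 N (2.9 N at the start).
- **Last checks:** After I let go, both cameras put the tab 25 mm from where it began. The driver stands upright and seated in the holder. The tins and the jar were not touched.

- **Uncertain:** The nip comes from the wrist moment, not a direct reading. Camera depth showed the screw head sunk by 4.3 mm, but its angle suggested about 6 mm. I took that as depth noise. The moment also fell faster than the spring figure predicted when I turned back.
- **Went wrong:** The blue driver, which was not part of the job, toppled onto the small timer. This happened before my second set of pictures, during the first approach or by itself; I did not see the cause. It is still on the table, and I did not stand it up again.

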